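# Snap the parts tub's lid shut all round

## Task

The grey lid on the white parts tub is only partly snapped on. Press around its rim, section by section, until every section has clicked down flush. The tub stays standing where it is on the mat and is not picked up, and the other things around it are left alone.

Things in the scene. Friction and masses are not known exactly. Their poses are not given: they have to be found in the camera images.
- tub: round white plastic tub, about 1.2 kg, standing loose and upright on a thin mat; 155 mm across its rim, 131 mm across its foot, 104 mm high with its lid shut. Origin: centre of its underside, z up, 3 mm above the bench. On it sits a grey clip lid 164 mm across, its rim cut by narrow radial slots into six equal sections around a hexagonal middle panel.
- lid_centre (a point): point on the tub's axis, level with the top of the shut rim sections, 104 mm above the tub's underside (the middle panel's top is 2 mm lower). Four of the six sections stand up at the start, outer edge about 13 mm higher than a shut one; two are shut. It yields lightly to half its height, then takes a straight push down of 8 to 12 N near its outer edge to click; once shut it stays down on a hard stop.
- rim1 (a joint): rim section 1 of the lid, centred 0 degrees counter-clockwise (from above) from the tub's +x axis, from its crease 50 mm off the tub's axis out to 82 mm. Its joint value is the angle in rad by which it stands up about its straight inner crease: 0 = clicked down flush, 0.35 to 0.5 = standing up unclipped, 0.55 = upper stop.
- rim1_press (a point): point on the top face of rim section 1, on its middle line, 77 mm from the tub's axis (5 mm inside the lid's edge); it moves with the section.
- rim2 (a joint): rim section 2 of the lid, centred 60 degrees counter-clockwise (from above) from the tub's +x axis, from its crease 50 mm off the tub's axis out to 82 mm. Its joint value is the angle in rad by which it stands up about its straight inner crease: 0 = clicked down flush, 0.35 to 0.5 = standing up unclipped, 0.55 = upper stop.
- rim2_press (a point): point on the top face of rim section 2, on its middle line, 77 mm from the tub's axis (5 mm inside the lid's edge); it moves with the section.
- rim3 (a joint): rim section 3 of the lid, centred 120 degrees counter-clockwise (from above) from the tub's +x axis, from its crease 50 mm off the tub's axis out to 82 mm. Its joint value is the angle in rad by which it stands up about its straight inner crease: 0 = clicked down flush, 0.35 to 0.5 = standing up unclipped, 0.55 = upper stop.
- rim3_press (a point): point on the top face of rim section 3, on its middle line, 77 mm from the tub's axis (5 mm inside the lid's edge); it moves with the section.
- rim4 (a joint): rim section 4 of the lid, centred 180 degrees counter-clockwise (from above) from the tub's +x axis, from its crease 50 mm off the tub's axis out to 82 mm. Its joint value is the angle in rad by which it stands up about its straight inner crease: 0 = clicked down flush, 0.35 to 0.5 = standing up unclipped, 0.55 = upper stop.
- rim4_press (a point): point on the top face of rim section 4, on its middle line, 77 mm from the tub's axis (5 mm inside the lid's edge); it moves with the section.
- rim5 (a joint): rim section 5 of the lid, centred 240 degrees counter-clockwise (from above) from the tub's +x axis, from its crease 50 mm off the tub's axis out to 82 mm. Its joint value is the angle in rad by which it stands up about its straight inner crease: 0 = clicked down flush, 0.35 to 0.5 = standing up unclipped, 0.55 = upper stop.
- rim5_press (a point): point on the top face of rim section 5, on its middle line, 77 mm from the tub's axis (5 mm inside the lid's edge); it moves with the section.
- rim6 (a joint): rim section 6 of the lid, centred 300 degrees counter-clockwise (from above) from the tub's +x axis, from its crease 50 mm off the tub's axis out to 82 mm. Its joint value is the angle in rad by which it stands up about its straight inner crease: 0 = clicked down flush, 0.35 to 0.5 = standing up unclipped, 0.55 = upper stop.
- rim6_press (a point): point on the top face of rim section 6, on its middle line, 77 mm from the tub's axis (5 mm inside the lid's edge); it moves with the section.
- scanner: orange and black pistol-grip hand scanner lying on its side, about 200 x 100 x 64 mm; origin on its underside near the middle. Bystander.
- tape_gun: tape dispenser with a red handle and a 90 mm roll, lying on its side, about 230 x 110 x 55 mm; origin under the roll's centre. Bystander.
- carton_a: small kraft carton 70 x 110 x 35 mm, origin under its centre. Bystander.
- carton_b: small kraft carton 60 x 85 x 45 mm, origin under its centre. Bystander.
- pen: blue pen 125 mm long, 10 mm thick, lying along its x axis, origin under its centre. Bystander.
- cutter: orange box cutter 120 x 26 x 15 mm lying along its x axis, origin under its centre. Bystander.
- label_roll: roll of paper labels standing on its end, 52 mm across, 32 mm high, origin under its centre. Bystander.
There are look-alikes about, which are no part of the job. Leave any pink or red look-alike of the tub alone.

How it is judged (in metres and radians):
At the end, for the whole second after the job is handed in: All six rim sections of the lid are clicked down (each within 0.05 rad of flush); the tub stands upright (within 0.05 rad), at rest on the mat, within 40 mm of where it was; every bystander is within 30 mm of where it was (value of joint each of rim1, rim2, rim3, rim4, rim5, rim6 below 0.05 rad and distance of tub from where it was at the start of the episode below 0.04 m and angle between tub's own z axis and vertical below 0.05 rad and height (world z) of tub below 0.01 m and linear speed of tub below 0.01 m/s and distance of each of scanner, tape_gun, carton_a, carton_b, pen, cutter, label_roll from where it was at the start of the episode below 0.03 m); the robot touches nothing.
It fails at once if the tub is lifted off the mat (more than 15 mm) (height (world z) of tub above 0.018 m).
It fails at once if the tub is tipped by more than 0.2 rad (angle between tub's own z axis and vertical above 0.2 rad).
It fails at once if the tub is pushed more than 50 mm along (distance of tub from where it was at the start of the episode above 0.05 m).
It fails at once if one of the other things on the mat is picked up or pushed aside (moved more than 30 mm) (distance of any of scanner, tape_gun, carton_a, carton_b, pen, cutter, label_roll from where it was at the start of the episode above 0.03 m).
It also fails if it takes over 40 s, if anything falls off the work surface, if the arm or the gripper's body presses on something with over 40 N, if the wrist force passes 120 N, or if a joint passes its speed limit or range.

## Robot

A 6-joint arm with a two-finger parallel gripper is mounted at the origin on the work surface. World frame = base frame: x ahead of the robot, y to its left, z up, the work surface at z = 0. Lengths are in m, angles in degrees, forces in N, time in s.
With the tool pointing down it reaches from about 0.25 to 0.725 m from the base axis. Payload 9.7 kg.
Tool frame: the origin (TCP) lies midway between the tips of the shut fingers; the grasp point (between the pads) lies bot.hold_point_z behind it (bot.hold_point_z is the distance from the TCP to the grasp point, in m); z points along the fingers, y is the line along which they close (so a half turn about z gives the same grasp; the last joint's range is limited). The gripper opens to 85 mm and grips with 20 to 120 N. Pads are 22 mm wide; open, the fingers measure 114 mm over their backs; the gripper's body (76 mm by 85 mm) begins 54 mm behind the grasp point. The pads swing forward as they close: fully open they stand 13 mm farther back than shut.
Start: joints at [-70.13, 4.979, 10.078, 95.1, 0, 90], TCP at [0.187, -0.517, 0.201] pointing down, gripper open.
Joint ranges: [-179.16, 179.16], [-48.56, 103.87], [-65.8, 70.77], [-126.05, 130.52], [-82.76, 87.17], [-180, 180]. Speed limits (degrees/s): [127.2, 127.2, 147.25, 180, 180, 180].

## Interface

Orientations are given as [roll, pitch, yaw] about the fixed x, y, z axes, in that order (R = Rz(yaw) Ry(pitch) Rx(roll)).
In Python, from workcell import bot, camera, camera_model, ticket gives the robot as it stands.
- The arm moves only by the tool send_rows, never from a script. Its argument "targets" is text: rows parted by semicolons, each of 5 numbers parted by spaces: the shift along the tool's x, y, z in mm, then the turn about the tool's z in degrees, then the closure in counts, from 0 (fully open) to 255 (shut). A call has 1 to 20 rows; each row is the pose to reach, as a shift and turn from the pose commanded when the call began, along the tool's axes at that moment; what a row does not reach only later rows make up. A row lasts 1/8 s, in which the tool goes at most 62.5 mm and 10.7 degrees, less where a joint would pass 70% of its speed; a pose out of reach is approached as far as the arm can. A call with a gripper value outside its range is refused whole. The fingers move at their own pace and stop on an object; "newtons" is the grip in N (left out, the last holds). Time passes only in rows, so rows that repeat a pose let the fingers close. It gives the time, the measured TCP pose, the force, the opening and the grip force at its end, in the units of the state.
- bot.get_obs(): the state, without advancing time (a new reading comes with each control period).
- camera(name): name is "scene" or "side" or "wrist"; returns the picture (384x512x3 uint8, blue, green, red); there is no depth.
- camera_model(name): a dict with "K" (3x3 intrinsics, pixels), "pose" (4x4, takes a point from camera to world coordinates); the wrist camera has in their place "T_tool_cam" (4x4, takes a point from camera to tool coordinates, whose origin is the TCP and whose axes are the flange's). Camera axes: x right, y down, z forward; pixel columns grow to the right and rows downward; lengths in m; the calibration is good to about 2 mm. The wrist camera is an equidistant fisheye: a pixel r from the principal point sees the ray r / f radians off the axis. A picture is of the moment at which its call begins: read the wrist's pose just before it. camera_model takes no time and is no camera call.
- ticket.job_done(): hands the job in; it is judged then, once.
The state is a dict: "time": time; "q": joint angles; "qd": joint speeds; "joint_efforts": joint torques, N m; "ee_pos": TCP position; "tcp_rot": TCP orientation; "wrist_force": force on the tool from outside, world axes, zero at the start; "torque": the same for the moment, N m; "opening": finger opening in m; "grasp_force": force on a finger pad.
Only numpy, scipy, OpenCV 4.12 (cv2) and the standard library are available. Lean on these libraries where they do the work, as an engineer would, in place of code of your own. Each camera call takes 0.05 s, during which the arm holds its last target. There are 200 camera calls.

## Working session

There is one attempt and no reset: what is moved stays moved. The work goes in short steps, Python scripts to look and compute and a tool call to move; the robot and the scene stay as the last step left them, time stands still between calls to the robot, and variables do not carry over. Pictures are saved under pics/ and viewed, at most 10 in all, crops included, and the job is handed in when it is done.

Besides the shell and the picture viewer there is one more tool, called after "Call:" as name(argument=value, ...), one argument or row to a line, values as JSON. send_rows: Moves the arm, as the interface text tells. Its arguments: {"type":"object","properties":{"targets":{"type":"string"},"newtons":{"type":"number"}},"required":["targets"]}

```bash
mkdir -p pics
python3 - <<'E'
from workcell import bot,camera,camera_model
import cv2,numpy as np
for n in("scene","side"):
    im=camera(n);cv2.imwrite(f"pics/{n}0.png",im)
    m=camera_model(n);print(n,np.round(m["K"],1).tolist(),np.round(m["pose"],3).tolist())
im=camera("wrist");cv2.imwrite("pics/wrist0.png",im);m=camera_model("wrist");print({k:np.round(v,3).tolist() if not isinstance(v,str) else v for k,v in m.items()})
o=bot.get_obs();print(o["time"],o["ee_pos"],o["tcp_rot"],bot.hold_point_z)
a=[cv2.imread(f"pics/{n}0.png") for n in("scene","side")]
cv2.imwrite("pics/both.png",cv2.resize(np.hstack(a),(800,300),interpolation=cv2.INTER_AREA))
E
```

```text
scene [[380.0, 0.0, 253.8], [0.0, 380.0, 193.0], [0.0, 0.0, 1.0]] [[0.648, 0.641, -0.412, 0.929], [0.762, -0.546, 0.348, -0.355], [-0.002, -0.539, -0.842, 1.019], [0.0, 0.0, 0.0, 1.0]]
side [[496.2, 0.0, 248.5], [0.0, 496.2, 190.9], [0.0, 0.0, 1.0]] [[-0.854, -0.272, 0.442, -0.098], [-0.519, 0.457, -0.722, 0.97], [-0.006, -0.847, -0.532, 0.792], [0.0, 0.0, 0.0, 1.0]]
{'K': [[297.319, 0.0, 255.088], [0.0, 297.319, 194.465], [0.0, 0.0, 1.0]], 'T_tool_cam': [[-0.0, -0.957, -0.289, 0.074], [1.0, -0.0, 0.0, -0.001], [-0.0, -0.289, 0.957, -0.173], [0.0, 0.0, 0.0, 1.0]]}
0.15 [ 0.18687569 -0.51706864  0.20005911] [-1.79942219e+02  6.31734625e-04  1.98710574e+01] 0.0187
```

View pics/scene0.png

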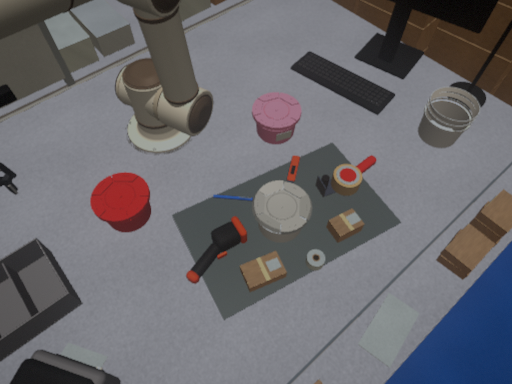

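View pics/side0.png

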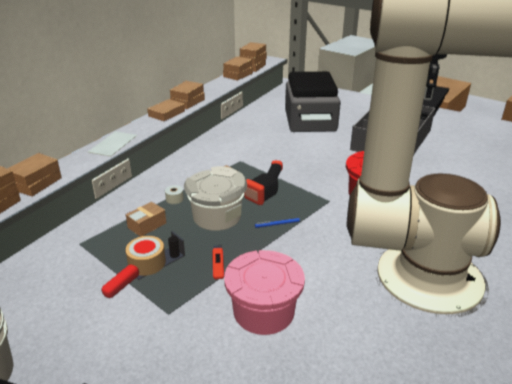

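Candidates in the scene picture are the white tub with grey lid (282,207), the pink tub (276,118), the red tub (122,202) and the clear jar (447,118). I choose the white one on the mat, which shows in the side picture at (216,190). Next I check it in a close crop.

```bash
cat > h.py <<'E'
import numpy as np,cv2
from workcell import bot,camera,camera_model
def ray(n,u,v,z):
    m=camera_model(n);P=np.array(m["pose"]);d=P[:3,:3]@np.linalg.inv(m["K"])@[u,v,1];o=P[:3,3]
    return o+d*(z-o[2])/d[2]
def proj(n,p):
    m=camera_model(n);c=(np.linalg.inv(m["pose"])@np.append(p,1))[:3];return (m["K"]@c/c[2])[:2]
E
python3 - <<'E'
from h import *
print(ray("scene",282,207,.105),ray("side",216,184,.105))
c=[]
for n,(u,v) in (("scene",(282,210)),("side",(216,195))):
    im=cv2.imread(f"pics/{n}0.png")[v-40:v+40,u-40:u+40]
    c.append(cv2.resize(im,(400,400),interpolation=cv2.INTER_CUBIC))
cv2.imwrite("pics/crop1.png",np.hstack(c))
E
```

```text
[0.56827011 0.05284124 0.105     ] [0.56672269 0.05149918 0.105     ]
```

View pics/crop1.png

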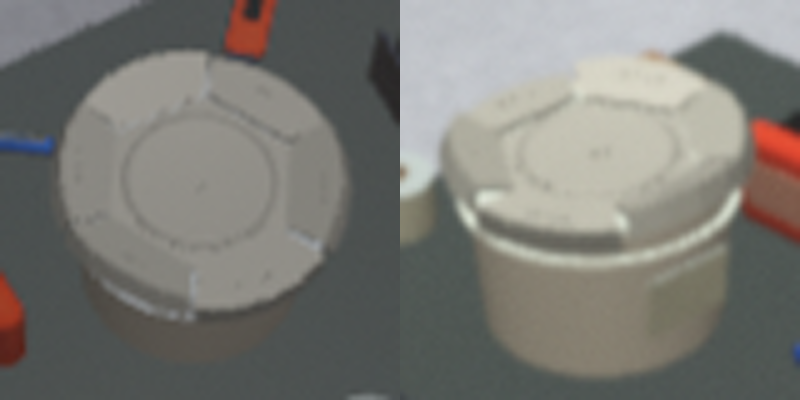

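The crop shows the lid centre at scene pixel (282,207.4). The near sections show bright gaps, so they stand up. I go above the tub for a close wrist view, with the fingers shut.

Call:
send_rows(
  targets="30 -25 0 0 255; 70 -58 0 0 255; 115 -95 0 0 255; 160 -132 0 0 255; 205 -169 0 0 255; 250 -206 0 0 255; 295 -243 0 0 255; 340 -280 0 0 255; 385 -317 0 0 255; 425 -350 0 0 255; 460 -380 0 0 255; 480 -396 0 0 255; 492 -406 0 0 255; 492 -406 0 0 255; 492 -406 0 0 255",
  newtons=40,
)

```text
time: 2.02
ee_pos: [0.5113, 0.031, 0.2007]
tcp_rot: [180.0, 0.0, 19.8]
wrist_force: [-0.5, 0.3, 0.2]
opening: -0.0
grasp_force: 0.0
```

```bash
cat >> h.py <<'E'
from scipy.spatial.transform import Rotation as R
def wpose(o=None):
    o=o or bot.get_obs();T=np.eye(4);T[:3,:3]=R.from_euler("xyz",o["tcp_rot"],degrees=True).as_matrix();T[:3,3]=o["ee_pos"];return T
def wcam(T): return T@np.array(camera_model("wrist")["T_tool_cam"])
def wray(C,u,v,z):
    K=np.array(camera_model("wrist")["K"]);d=np.array([u-K[0,2],v-K[1,2]]);r=np.hypot(*d);a=r/K[0,0]
    d=C[:3,:3]@np.append(d/max(r,1e-9)*np.sin(a),np.cos(a));return C[:3,3]+d*(z-C[2,3])/d[2]
def wproj(C,p):
    K=np.array(camera_model("wrist")["K"]);c=(np.linalg.inv(C)@np.append(p,1))[:3];h=np.hypot(c[0],c[1]);a=np.arctan2(h,c[2])
    return K[:2,2]+c[:2]/h*a*K[0,0]
E
python3 - <<'E'
from h import *
o=bot.get_obs();T=wpose(o);C=wcam(T);np.save("C1.npy",C)
im=camera("wrist");cv2.imwrite("pics/w1.png",im)
print(o["time"],o["ee_pos"],o["tcp_rot"],o["opening"],wproj(C,[.568,.052,.105]))
cv2.imwrite("pics/w1b.png",cv2.resize(im,(800,600),interpolation=cv2.INTER_CUBIC))
E
```

```text
2.025 [0.51130202 0.03102477 0.20065659] [1.79991091e+02 1.28619738e-02 1.98309971e+01] -3.7196523265008106e-05 [255.53624057 121.77989179]
```

View pics/w1b.png

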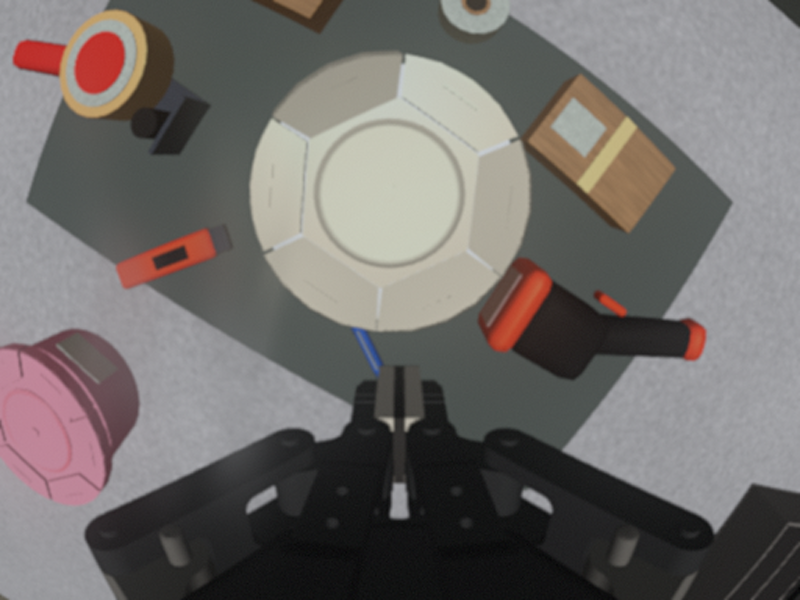

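The wrist picture shows the white tub's lid centre at (392,188) in the 800-wide view. The slot outer ends are at about (403,55), (515,140), (498,273), (377,330), (265,252) and (277,120).

```bash
cat > plan.py <<'E'
from h import *
C=np.load("C1.npy");s=1/1.5625
c=wray(C,392*s,188*s,.105);print("centre",c)
inn=[(403,97),(477,153),(470,250),(380,290),(302,237),(305,140)]
p=np.array([wray(C,u*s,v*s,.105) for u,v in inn]);d=p-c
a=np.degrees(np.arctan2(d[:,1],d[:,0]));print(np.round(a,1),np.round(np.hypot(d[:,0],d[:,1]),3))
off=np.degrees(np.angle(np.exp(1j*np.radians(a*6)).mean()))/6;print("slot angle mod60",off)
T=wpose();print(T[:3,3])
for k in range(6):
    t=off+30+60*k;q=c+.077*np.array([np.cos(np.radians(t)),np.sin(np.radians(t)),0]);q[2]=.107
    e=c+.082*np.array([np.cos(np.radians(t)),np.sin(np.radians(t)),0]);e[2]=.107
    print(k,round(t,1),np.round(q,3),"tool mm",np.round(T[:3,:3].T@(q-T[:3,3])*1000,0),"edge px flush",np.round(wproj(C,e)/s),"raised",np.round(wproj(C,e+[0,0,.013])/s))
E
python3 plan.py
```

```text
centre [0.56783468 0.05637831 0.105     ]
[  13.1  -46.8 -108.3 -167.1  137.6   79.7] [0.053 0.053 0.059 0.061 0.06  0.058]
slot angle mod60 14.638080329372022
[0.51131213 0.03093511 0.2007649 ]
0 44.6 [0.623 0.11  0.107] tool mm [132. -37.  94.] edge px flush [331.  62.] raised [328.  57.]
1 104.6 [0.548 0.131 0.107] tool mm [ 69. -81.  94.] edge px flush [253. 179.] raised [246. 180.]
2 164.6 [0.494 0.077 0.107] tool mm [ -1. -49.  94.] edge px flush [314. 301.] raised [311. 307.]
3 224.6 [0.513 0.002 0.107] tool mm [-8. 28. 94.] edge px flush [449. 313.] raised [451. 320.]
4 284.6 [ 0.587 -0.018  0.107] tool mm [55. 72. 94.] edge px flush [531. 204.] raised [537. 206.]
5 344.6 [0.642 0.036 0.107] tool mm [125.  40.  94.] edge px flush [475.  75.] raised [479.  70.]
```

Call:
send_rows(
  targets="-5 15 30 0 255; -9 30 60 0 255; -9 30 72 0 255; -9 30 80 0 255; -9 30 85 0 255; -9 30 89 0 255; -9 30 92 0 255; -9 30 93 0 255; -9 30 94 0 255; -9 30 94 0 255",
)

```text
time: 3.32
ee_pos: [0.5134, 0.0005, 0.1066]
tcp_rot: [-180.0, -0.0, 19.9]
wrist_force: [0.7, 1.0, 0.5]
opening: -0.0002
grasp_force: 0.0
```

Call:
send_rows(
  targets="0 0 1 0 255; 0 0 2 0 255; 0 0 3 0 255; 0 0 3 0 255",
)

```text
time: 3.82
ee_pos: [0.5133, 0.0005, 0.1035]
tcp_rot: [-180.0, 0.0, 19.9]
wrist_force: [0.2, 0.9, -0.7]
opening: -0.0002
grasp_force: 0.0
```

Run:
```python
from h import *
C=wcam(wpose());im=camera("wrist");cv2.imwrite("pics/w2.png",im)
s=camera("side")[120:260,130:300];s=cv2.resize(s,(480,395),interpolation=cv2.INTER_CUBIC);w=im[0:384,90:410];w=cv2.resize(w,(320,395))
cv2.imwrite("pics/c2.png",np.hstack([s,w]))
```

```text
(no output)
```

View pics/c2.png

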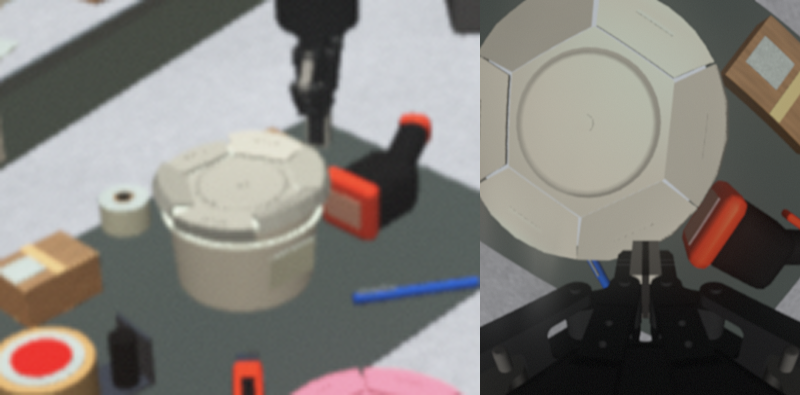

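The crop shows the fingertip at (318,140) in the side half and (645,245) in the wrist half, just outside the lid's edge. I recheck the geometry.

Run:
```python
from h import *
o=bot.get_obs();T=wpose(o);C=wcam(T);t=o["ee_pos"]
print("tip wrist px",wproj(C,t),"seen ~(255,238)"," side",proj("side",t),"seen ~(242.6,169.6)")
print("centre wrist",wray(C,201,118.6,.105),"side",ray("side",216,185.4,.105),"scene",ray("scene",282,207.4,.105))
# mask of lid in side/scene for outline
for n,c in (("side",(.567,.053)),("scene",(.567,.053))):
    for z in(.105,): print(n,[np.round(proj(n,[c[0]+.082*np.cos(a),c[1]+.082*np.sin(a),z])).tolist() for a in np.radians([44.6,134,224.6,314])])
# lid centre by edge in w2 : ray at right edge (727,125)->px, bottom edge (585,260)
for u,v in((727,125),(585,260),(520,235),(700,205)): 
    q=wray(C,90+u-480,v*.972,.107);print(q, np.hypot(*(q[:2]-[.567,.053])))
```

```text
tip wrist px [256.58229613 226.59252067] seen ~(255,238)  side [243.0960215  181.24716283] seen ~(242.6,169.6)
centre wrist [0.56593839 0.05379654 0.105     ] side [0.56267267 0.05739808 0.105     ] scene [0.56922255 0.05196391 0.105     ]
side [[185.0, 188.0], [221.0, 201.0], [246.0, 180.0], [211.0, 169.0]]
scene [[311.0, 209.0], [283.0, 182.0], [252.0, 204.0], [280.0, 233.0]]
[ 0.59180251 -0.02076157  0.107     ] 0.07781988139405548
[0.48325656 0.03239274 0.107     ] 0.08624165750968543
[0.48372366 0.07896322 0.107     ] 0.08722979979859302
[ 0.54245157 -0.02343921  0.107     ] 0.0802843625548352
```

The tip seen is 15–20 mm above the stated TCP in both views, and no force registers, so it isn't touching. I move slightly inward and press by force.

Call:
send_rows(
  targets="3 -1 0 0 255; 3 -1 2 0 255; 3 -1 4 0 255; 3 -1 5 0 255; 3 -1 5 0 255",
)

```text
time: 4.55
ee_pos: [0.5158, 0.0025, 0.0985]
tcp_rot: [-180.0, 0.0, 19.9]
wrist_force: [0.2, 0.5, 0.5]
opening: 0.0001
grasp_force: 0.0
```

Call:
send_rows(
  targets="0 0 2 0 255; 0 0 4 0 255; 0 0 5 0 255; 0 0 5 0 255",
)

```text
time: 5.05
ee_pos: [0.5158, 0.0025, 0.0935]
tcp_rot: [-180.0, 0.0, 19.9]
wrist_force: [-0.2, 0.5, -0.1]
opening: 0.0002
grasp_force: 0.0
```

Run:
```python
from h import *
o=bot.get_obs();t=o["ee_pos"];print(t,o["wrist_force"],o["opening"])
im=camera("wrist")[180:300,180:330];sc=camera("scene")[160:250,230:330];sd=camera("side")[140:240,170:280]
print(proj("scene",t)-[230,160],proj("side",t)-[170,140])
cv2.imwrite("pics/c3.png",np.hstack([cv2.resize(a,(266,240),interpolation=cv2.INTER_CUBIC) for a in(im,sc,sd)]))
```

```text
[0.51581955 0.00248214 0.09347897] [-0.2102593   0.52267921 -0.10311243] 0.00016393518393999966
[26.0557006  46.84753968] [71.99097114 44.54235921]
```

View pics/c3.png

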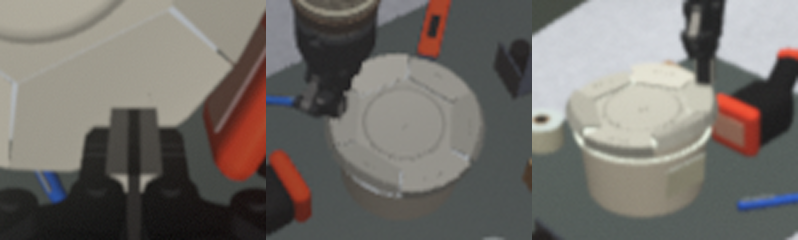

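The tip is still about 20 mm above the stated TCP in the side view (705,82) and the scene view (332,108). It is over the section and still above it, so I keep lowering.

Call:
send_rows(
  targets="0 0 2 0 255; 0 0 3 0 255; 0 0 4 0 255; 0 0 4 0 255",
)

```text
time: 5.7
ee_pos: [0.5158, 0.0025, 0.0895]
tcp_rot: [-180.0, 0.0, 19.9]
wrist_force: [-0.6, -0.4, 0.2]
opening: 0.0
grasp_force: 0.0
```

Call:
send_rows(
  targets="0 0 1 0 255; 0 0 2 0 255; 0 0 3 0 255; 0 0 3 0 255",
)

```text
time: 6.2
ee_pos: [0.5158, 0.0025, 0.0865]
tcp_rot: [-180.0, 0.0, 19.9]
wrist_force: [-0.1, -0.5, 0.2]
opening: -0.0
grasp_force: 0.1
```

Call:
send_rows(
  targets="0 0 1 0 255; 0 0 2 0 255; 0 0 3 0 255; 0 0 3 0 255",
)

```text
time: 6.7
ee_pos: [0.5159, 0.0024, 0.0836]
tcp_rot: [180.0, 0.0, 19.9]
wrist_force: [-0.4, -1.0, 1.4]
opening: -0.0001
grasp_force: 0.6
```

Call:
send_rows(
  targets="0 0 1 0 255; 0 0 2 0 255; 0 0 3 0 255; 0 0 3 0 255",
)

```text
time: 7.2
ee_pos: [0.5159, 0.0026, 0.0803]
tcp_rot: [-180.0, -0.0, 19.9]
wrist_force: [0.7, -1.2, 0.3]
opening: 0.0
grasp_force: 0.3
```

Run:
```python
from h import *
o=bot.get_obs();t=o["ee_pos"];print(t,o["wrist_force"],o["opening"],o["grasp_force"])
im=camera("wrist")[150:300,155:355];sd=camera("side")[140:240,170:280]
print(proj("side",t)-[170,140],proj("side",t+[0,0,.02])-[170,140])
cv2.imwrite("pics/c4.png",np.hstack([cv2.resize(im,(400,300),interpolation=cv2.INTER_CUBIC),cv2.resize(sd,(330,300),interpolation=cv2.INTER_CUBIC)]))
```

```text
[0.51589597 0.00258718 0.08034979] [ 0.66280829 -1.16180487  0.25398111] 9.149158089721623e-06 0.27518415969097987
[72.00845535 48.67597645] [71.91371149 42.37700877]
```

View pics/c4.png

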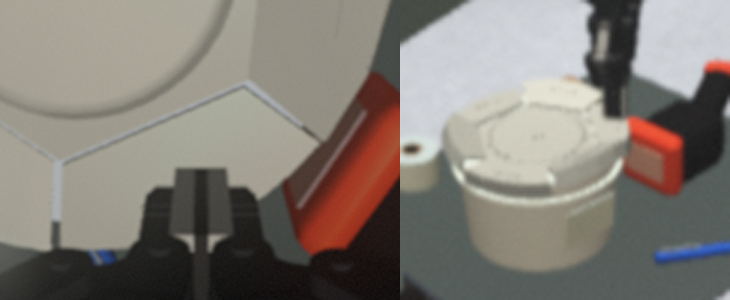

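The section is now visibly going down under the finger, with its gaps open to the neighbours at (245,85) and (57,160), and light force as described. I continue to the click.

Call:
send_rows(
  targets="0 0 1 0 255; 0 0 2 0 255; 0 0 3 0 255; 0 0 3 0 255",
)

```text
time: 7.8
ee_pos: [0.5158, 0.0025, 0.0774]
tcp_rot: [-180.0, 0.0, 19.9]
wrist_force: [-0.0, -0.6, 0.3]
opening: -0.0001
grasp_force: 0.0
```

Call:
send_rows(
  targets="0 0 1 0 255; 0 0 2 0 255; 0 0 2 0 255",
)

```text
time: 8.18
ee_pos: [0.5159, 0.0025, 0.0763]
tcp_rot: [180.0, -0.0, 19.9]
wrist_force: [-2.0, 0.1, 5.8]
opening: -0.0002
grasp_force: 2.8
```

Call:
send_rows(
  targets="0 0 1 0 255; 0 0 1 0 255",
)

```text
time: 8.43
ee_pos: [0.516, 0.0025, 0.0761]
tcp_rot: [180.0, -0.1, 19.9]
wrist_force: [-5.1, 0.0, 12.3]
opening: -0.0002
grasp_force: 6.1
```

Call:
send_rows(
  targets="0 0 1 0 255; 0 0 1 0 255",
)

```text
time: 8.68
ee_pos: [0.5161, 0.0025, 0.0761]
tcp_rot: [180.0, -0.1, 19.9]
wrist_force: [-8.0, -1.1, 17.7]
opening: -0.0003
grasp_force: 9.3
```

The hard stop came at TCP z 0.076 with about 18 N, more than the click force, so section 3 is down. The true tip is about 31 mm above the stated TCP. Next is section 2.

Call:
send_rows(
  targets="0 0 -20 0 255; 0 0 -42 0 255; 2 -30 -42 0 255; 6 -60 -42 0 255; 6 -75 -36 0 255; 6 -75 -22 0 255; 6 -75 -14 0 255; 6 -75 -9 0 255; 6 -75 -6 0 255; 6 -75 -4 0 255; 6 -75 -2 0 255; 6 -75 -1 0 255; 6 -75 0 0 255; 6 -75 0 0 255",
)

```text
time: 10.42
ee_pos: [0.4964, 0.0749, 0.0761]
tcp_rot: [180.0, -0.1, 19.9]
wrist_force: [-7.9, -2.0, 19.0]
opening: -0.0002
grasp_force: 9.4
```

Next is section 1, relative shift (68,-32).

Call:
send_rows(
  targets="0 0 -20 0 255; 0 0 -42 0 255; 25 -12 -42 0 255; 55 -25 -42 0 255; 68 -32 -36 0 255; 68 -32 -22 0 255; 68 -32 -14 0 255; 68 -32 -9 0 255; 68 -32 -6 0 255; 68 -32 -4 0 255; 68 -32 -2 0 255; 68 -32 -1 0 255; 68 -32 0 0 255; 68 -32 0 0 255",
)

```text
time: 12.18
ee_pos: [0.5494, 0.1283, 0.0761]
tcp_rot: [180.0, -0.1, 19.9]
wrist_force: [-6.5, -2.7, 16.0]
opening: -0.0005
grasp_force: 7.9
```

Call:
send_rows(
  targets="0 0 -20 0 255; 0 0 -42 0 255; 25 18 -42 0 255; 50 35 -42 0 255; 61 44 -36 0 255; 61 44 -22 0 255; 61 44 -14 0 255; 61 44 -9 0 255; 61 44 -6 0 255; 61 44 -4 0 255; 61 44 -2 0 255; 61 44 -1 0 255; 61 44 0 0 255; 61 44 0 0 255",
)

```text
time: 13.92
ee_pos: [0.6216, 0.1076, 0.076]
tcp_rot: [180.0, -0.1, 19.9]
wrist_force: [-5.6, -0.2, 15.2]
opening: -0.0001
grasp_force: 7.6
```

Call:
send_rows(
  targets="0 0 -20 0 255; 0 0 -42 0 255; -3 30 -42 0 255; -6 60 -42 0 255; -7 75 -36 0 255; -7 75 -22 0 255; -7 75 -14 0 255; -7 75 -9 0 255; -7 75 -6 0 255; -7 75 -4 0 255; -7 75 -2 0 255; -7 75 -1 0 255; -7 75 0 0 255; -7 75 0 0 255",
)

```text
time: 15.68
ee_pos: [0.6408, 0.0349, 0.0761]
tcp_rot: [180.0, -0.2, 19.9]
wrist_force: [-3.9, 1.3, 13.3]
opening: 0.0001
grasp_force: 6.5
```

Call:
send_rows(
  targets="0 0 -20 0 255; 0 0 -42 0 255; -25 12 -42 0 255; -55 25 -42 0 255; -68 32 -36 0 255; -68 32 -22 0 255; -68 32 -14 0 255; -68 32 -9 0 255; -68 32 -6 0 255; -68 32 -4 0 255; -68 32 -2 0 255; -68 32 -1 0 255; -68 32 0 0 255; -68 32 0 0 255",
)

```text
time: 17.42
ee_pos: [0.5876, -0.0182, 0.076]
tcp_rot: [180.0, -0.1, 19.9]
wrist_force: [-6.5, -0.4, 16.7]
opening: 0.0002
grasp_force: 7.8
```

All six hit the same stop at 0.076 with over 13 N. I retreat to the viewing pose and check.

Call:
send_rows(
  targets="0 0 -20 0 255; 0 0 -50 0 255; -10 -15 -80 0 255; -30 -40 -110 0 255; -45 -60 -127 0 255; -54 -73 -127 0 255; -54 -73 -127 0 255; -54 -73 -127 0 255",
)

```text
time: 18.42
ee_pos: [0.5118, 0.0316, 0.1994]
tcp_rot: [-180.0, 0.1, 19.9]
wrist_force: [-0.4, 0.2, 0.1]
opening: 0.0002
grasp_force: 0.0
```

Run:
```python
from h import *
print(bot.get_obs()["wrist_force"])
w=camera("wrist")[20:230,145:355];c=[cv2.resize(w,(400,400),interpolation=cv2.INTER_CUBIC)]
sd=camera("side")[155:235,176:256];c.append(cv2.resize(sd,(400,400),interpolation=cv2.INTER_CUBIC))
cv2.imwrite("pics/c5.png",np.hstack(c))
```

```text
[-0.36297371  0.24650456  0.08447878]
```

View pics/c5.png

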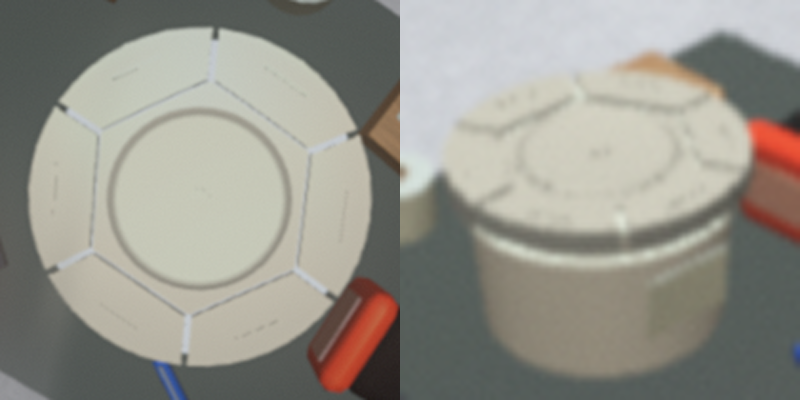

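All six sections are flush. Their slots look uniform around the centre at (203,195), and the side view shows a level rim with the tub in place and nothing else moved.

```bash
python3 -c "
from workcell import ticket
print(ticket.job_done())"
```

```text
the job is handed in; nothing more can be done
None
```

All six rim sections were pressed to their hard stop and look flush in the final wrist and side views; the tub and the things next to it show no visible movement, and the job is handed in (no verdict was returned).

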